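# Clamp the steel block in the brazing jig

## Task

Without picking anything up, push the steel block along the jig's channel with the fingertips until it is fully home against the end stop. Then push the toggle lever over past its centre so that it snaps into its closed position and the clamp's foot holds the block down. Leave the things around the jig where they are.

Things in the scene. Friction and masses are not known exactly. Their poses are not given: they have to be found in the camera images.
- jig: Jig fixed on the hearth: steel plate 275 x 100 x 10 mm, x = -175 to +100 mm. Origin on the hearth surface under the middle of the end stop's face; z up, +x from the stop to the toggle clamp (to the robot's left, often turned somewhat away from it), -x along the guide channel, y across. Channel: rails 8 mm high on the plate, 37 mm apart about y = 0, open at the -x end.
- stop_face (a point): Middle of the face of the end stop, at x = 0, y = 0 of the jig, 22.5 mm above the hearth; axes as the jig's. The stop is 12 mm thick, 56 mm wide, its top 32 mm above the hearth. Behind it stands the toggle clamp, x = 19 to 85 mm, cheeks up to z = 60 mm.
- block_center (a point): Centre of the loose ground steel block in the channel: 50 mm long along the channel (its own y axis), 32 mm across, 25 mm high (top 35 mm above the hearth), 0.2 to 0.4 kg. It starts with its end face 50 to 95 mm short of the stop; when home its centre is 25 mm from the stop face.
- clamp_foot: Rubber foot, 16 mm diameter, sprung on the end of the clamp's hold-down bar; origin mid-underside. Clamp open: bar raised above the stop, up to z = 105 mm, forward to x = -25 mm of the jig. Closed: it presses on the block's top, 22 mm in front of the stop, with about 4 N; it reaches only 3 mm below that top, so it holds nothing if the block is not under it.
- lever_knob (a point): Centre of the 20 mm ball at the end of the toggle lever's black grip (15 mm thick). Pivot at x = 50, z = 50 mm of the jig, 75 mm from the ball; it swings in the plane y = 0. Open, it leans away from the stop: ball at x = 101, z = 105 mm. Upright: x = 50, z = 125 mm. Closed, it leans towards the stop: x = 5, z = 110 mm.
- toggle (a joint): Toggle lever's angle, rad: 0 open (leaning away from the stop), about 0.75 at the centre (upright), 1.4 closed against its end (leaning towards the stop). An over-centre spring holds it at both ends: pushing the ball from the open end takes about 5 to 7 N at first, less towards the centre; past the centre it snaps over by itself.
- nut_0: Bystander: bare steel hexagon nut, 35 x 30 x 16 mm, lying beside the jig on the robot's side. Loose; origin at the middle of its underside.
- hex_bolt: Bystander: bolt standing upright on its hexagon head, 28 x 24 x 70 mm high, beside the clamp on the robot's side. Loose; origin at the middle of its underside.
- copper_tube: Bystander: piece of copper tube lying down, 32 mm diameter, 90 mm long, behind the jig. Loose; origin at the middle of its underside.
- nut_2: Bystander: larger steel hexagon nut, 42 x 36 x 20 mm, behind the clamp. Loose; origin at the middle of its underside.
- brick_shard_4: Bystander: broken piece of firebrick, 31 x 48 x 24 mm, beyond the clamp end of the jig. Loose; origin at the middle of its underside.
- angle_iron: Bystander: rusty angle iron offcut, 110 x 30 x 30 mm, lying at the left of the hearth. Loose; origin at the middle of its underside.
- cold_chisel: Bystander: cold chisel, 22 x 158 x 12 mm, lying on the hearth between the jig and the vice. Loose; origin at the middle of its underside.
- work_block: The same steel block, its origin at the middle of its underside.
Mind the look-alikes: they are no part of the job. What is shaped like the work_block but green is not meant.

How it is judged (in metres and radians):
On the way, in this order (a step that is already met when the one before it is completed fails the run):
1. the block is home against the end stop while the lever is still open (x of block_center in the frame of stop_face above -0.028 m and z of block_center in the frame of stop_face below 0.003 m and value of joint toggle below 0.4 rad), for 0.2 s.
2. the lever has snapped over into its closed position (value of joint toggle above 1.3 rad), for 0.2 s.
At the end, for the whole second after the job is handed in: The block lies flat on the jig plate with its end within 3 mm of the stop, at rest; the lever is closed (joint over 1.3 rad) and the clamp's foot presses on the block with more than 1.5 N (x of block_center in the frame of stop_face above -0.028 m and z of block_center in the frame of stop_face below 0.003 m and value of joint toggle above 1.3 rad and contact force between clamp_foot and work_block above 1.5 N and linear speed of work_block below 0.01 m/s); the robot touches nothing.
It fails at once if the block is lifted more than 8 mm off the plate or tipped (z of block_center in the frame of stop_face above 0.008 m or angle between block_center's own z axis and vertical above 0.3 rad).
It fails at once if a bystander is moved more than 15 mm or lifted (distance of any of nut_0, hex_bolt, copper_tube, nut_2, brick_shard_4, angle_iron, cold_chisel from where it was at the start of the episode above 0.015 m).
It also fails if it takes over 48 s, if anything falls off the work surface, if the arm or the gripper's body presses on something with over 40 N, if the wrist force passes 120 N, or if a joint passes its speed limit or range.

## Robot

A 6-joint arm with a two-finger parallel gripper is mounted at the origin on a cart in front of the work surface, level with it; the furniture and walls round the work are solid. World frame = base frame: x ahead of the robot, y to its left, z up, the work surface at z = 0. Lengths are in mm, angles in rad, forces in N, time in s.
With the tool pointing down it reaches from about 275 to 825 mm from the base axis. Payload 4.9 kg.
Tool frame: the origin (TCP) lies at the very end of the fingers, on their centre line; the grasp point (between the pads) lies 19 mm behind it; z points along the fingers, y is the line along which they close (so a half turn about z gives the same grasp; the last joint's range is limited). The gripper opens to 85 mm and grips with 20 to 120 N. Pads are 22 mm wide; open, the fingers measure 114 mm over their backs; the gripper's body (76 mm by 85 mm) begins 54 mm behind the grasp point. The pads swing forward as they close: fully open they stand 13 mm farther back than shut.
Start: joints at [1.025, 0.326, -0.193, 1.052, 0, 1.437], TCP at [220.139, 504.041, 231.281] pointing down, gripper open.
Joint ranges: [-2.65, 2.65], [-0.97, 1.79], [-1.3, 1.35], [-1.93, 2.1], [-1.47, 1.37], [-3.14, 3.14]. Speed limits (rad/s): [2.57, 2.57, 3.14, 3.14, 3.14, 3.14].

## Interface

Orientations are given as [roll, pitch, yaw] about the fixed x, y, z axes, in that order (R = Rz(yaw) Ry(pitch) Rx(roll)).
In Python, from bench import bot, solve_ik, imaging gives the robot as it stands. Calls block until the motion is done:
- bot.move_ptp(position, orientation): joint-space move of the TCP to a pose.
- bot.movel(position, rot=None, max_speed=150, threshold=None): straight line of the TCP; rot=None keeps the orientation; max_speed is the mean speed in mm/s. With threshold (N) it stops when the force on the tool has changed by that much, and returns True; else False.
- bot.move_j(angles): joint-space move.
- bot.grip(opening, effort=None): opening from 0.0 (shut) to 1.0 (fully open); effort is the grip in N (None keeps the last); returns when the fingers have stopped.
- bot.dwell(seconds).
- solve_ik(position, orientation): joint angles nearest the present ones, or None.
- bot.get_state(): the state.
- imaging.capture(name): name is "scene" or "side" or "wrist"; returns the picture (400x640x3 uint8, blue, green, red); there is no depth.
- imaging.camera_model(name): a dict with "K" (3x3 intrinsics, pixels), "position" and "rotation" of the camera in the world. Camera axes: x right, y up, looking along -z (the intrinsics and any distortion apply to the point x, -y, -z); pixel columns grow to the right and rows downward; lengths in mm; the calibration is good to about 2 mm. The wrist camera is an equidistant fisheye: a pixel r from the principal point sees the ray r / f radians off the axis. A picture is of the moment at which its call begins: read the wrist's pose just before it. camera_model takes no time and is no camera call; for the wrist camera it gives the pose at the moment of the call.
A pose or a line that the arm cannot do raises bot.IKError and nothing moves.
- bot.sign_off(): hands the job in; it is judged then, once.
The state is a dict: "t": time; "qpos": joint angles; "joint_velocities": joint speeds; "effort": joint torques, N m; "tcp_pos": TCP position; "orientation": TCP orientation; "contact_force": force on the tool from outside, world axes, zero at the start; "wrist_torque": the same for the moment, N m; "opening": opening from 0.0 (shut) to 1.0 (fully open); "gripper_force": force on a finger pad.
Only numpy, scipy, OpenCV 4.12 (cv2) and the standard library are available. Lean on these libraries where they do the work, as an engineer would, in place of code of your own. Each camera call takes 0.05 s, during which the arm holds its last target. There are 200 camera calls.

## Working session

There is one attempt and no reset: what is moved stays moved. The work goes in short steps, each a Python script; the robot and the scene stay as the last script left them, time stands still between calls to the robot, and variables do not carry over. Pictures are saved under pics/ and viewed, at most 10 in all, crops included, and the job is handed in when it is done.

```bash
ls; mkdir -p pics
python3 - <<'E'
from bench import bot, imaging
import cv2
for n in ("scene","side","wrist"):
    im=imaging.capture(n); cv2.imwrite(f"pics/{n}0.png",im)
    m=imaging.camera_model(n); print(n,m)
print(bot.get_state())
E
```

```text
pics
scene {'K': array([[390.74597872,   0.        , 318.91947121],
       [  0.        , 390.74597872, 193.42525545],
       [  0.        ,   0.        ,   1.        ]]), 'position': array([ 28.9975533 , 553.70261133, 508.67519947]), 'rotation': array([ 1.06355879,  0.01469733, -2.42966489])}
side {'K': array([[390.19575713,   0.        , 317.69618908],
       [  0.        , 390.19575713, 194.81552843],
       [  0.        ,   0.        ,   1.        ]]), 'position': array([   6.17899038, -746.15534453,  563.02453613]), 'rotation': array([ 1.09929826,  0.01298713, -0.63417688])}
wrist {'K': array([[309.70691629,   0.        , 320.89313096],
       [  0.        , 309.70691629, 206.31998187],
       [  0.        ,   0.        ,   1.        ]]), 'position': array([147.58730837, 535.28200707, 373.64761801]), 'rotation': array([-0.31374738,  0.00168314,  1.15794207])}
{'t': 0.15, 'qpos': array([ 1.02480369e+00,  3.26753975e-01, -1.93302412e-01,  1.05200145e+00,
       -2.58974258e-05,  1.43659890e+00]), 'joint_velocities': array([ 0.00080013, -0.00141596,  0.00233191, -0.00222036,  0.00058472,
       -0.00166602]), 'effort': array([ 1.31862540e-03, -4.43703961e+01,  2.62664294e+01,  1.04948212e-02,
       -4.58966633e-05, -7.23534832e-07]), 'tcp_pos': array([219.91908237, 503.66738682, 230.71207713]), 'orientation': array([-3.14033902e+00, -1.43119013e-04,  2.72979737e+00]), 'contact_force': array([ 0.70235621, -0.5039476 ,  0.38519379]), 'wrist_torque': array([0.00579617, 0.00026217, 0.03445465]), 'gripper_force': 0.0, 'opening': 0.999603908128601}
```

View pics/scene0.png

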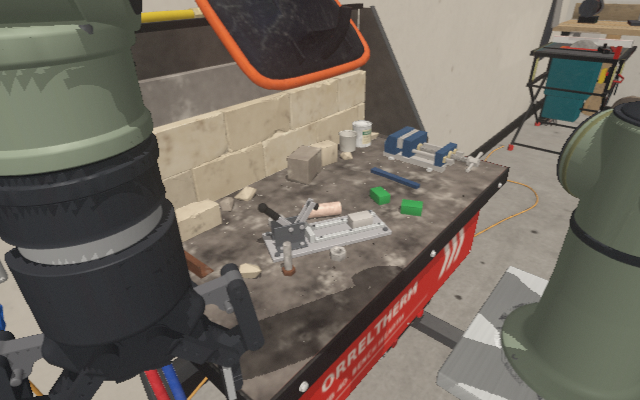

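View pics/side0.png

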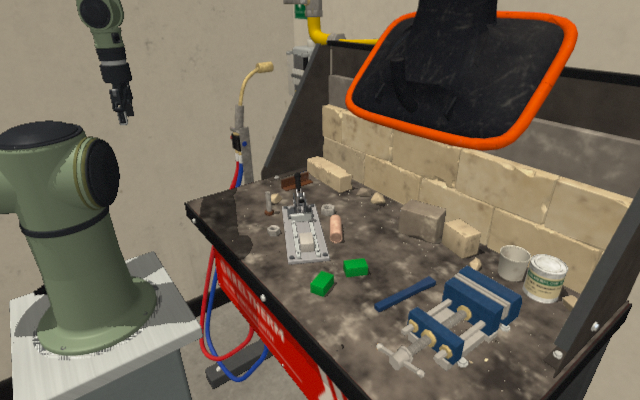

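The scene view shows the jig at about px (265-390, 210-258), with the clamp lever on the left at (265,210) and the block at (358,218). The side view shows the jig at (282-328, 175-260), with the block at (307,240). I'll enlarge both to pick corners.

Run:
```python
import cv2,numpy as np
a=cv2.imread("pics/scene0.png")[190:285,250:400]; b=cv2.imread("pics/side0.png")[168:268,255:365]
a=cv2.resize(a,None,fx=5,fy=5,interpolation=cv2.INTER_CUBIC); b=cv2.resize(b,None,fx=5,fy=5,interpolation=cv2.INTER_CUBIC)
for im,x0,y0 in((a,250,190),(b,255,168)):
    for u in range(0,im.shape[1],50): cv2.putText(im,str(x0+u//5),(u,10),0,.4,(0,0,255),1); cv2.line(im,(u,0),(u,im.shape[0]),(0,0,255),1) if u%100==0 else 0
    for v in range(0,im.shape[0],50): cv2.putText(im,str(y0+v//5),(0,v+4),0,.4,(0,255,255),1); cv2.line(im,(0,v),(im.shape[1],v),(0,255,255),1) if v%100==0 else 0
cv2.imwrite("pics/sc1.png",a);cv2.imwrite("pics/sd1.png",b)
```

```text
(no output)
```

View pics/sc1.png

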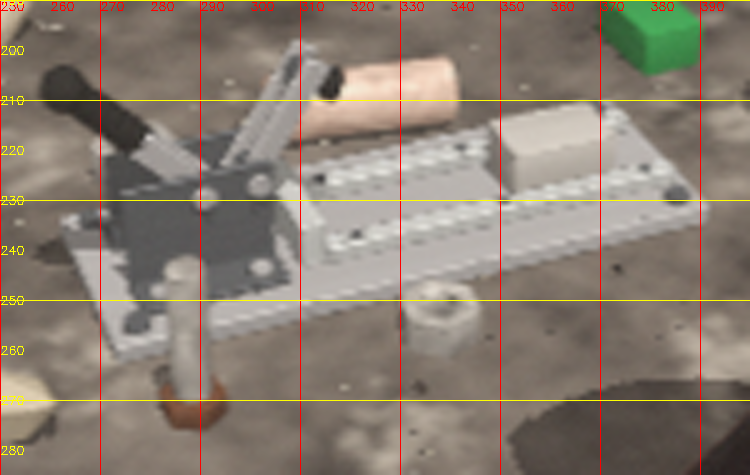

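View pics/sd1.png

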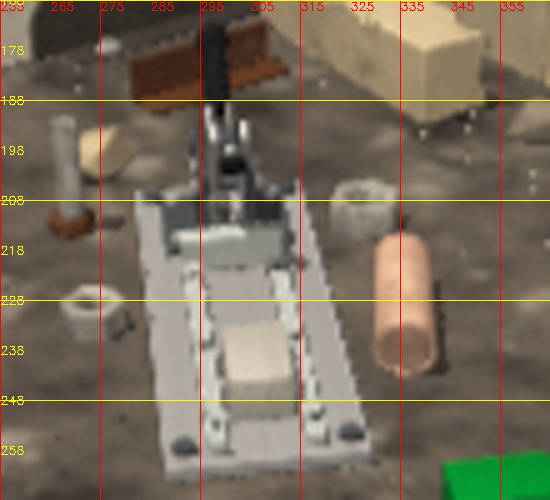

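The crops show all four plate corners in both views, and the block top in both. Scene corners: near-right (391,231), far-right (371.6,210.6), near-left (273.6,260.4), far-left (263,233). Side corners: (288.4,261), (329,258.4), (282.4,206.6), (314.6,204.6).

```bash
cat > h.py <<'E'
import numpy as np, cv2
from scipy.spatial.transform import Rotation as R
from bench import bot, solve_ik, imaging
def ray(m,u,v,fish=False):
    K=m["K"]; a=np.array([(u-K[0,2])/K[0,0],(v-K[1,2])/K[1,1]])
    if fish:
        r=np.hypot(*a); d=np.array([a[0]*np.sin(r)/r,-a[1]*np.sin(r)/r,-np.cos(r)])
    else: d=np.array([a[0],-a[1],-1.])
    return m["position"],R.from_euler("xyz",m["rotation"]).apply(d)
def onplane(m,u,v,z,fish=False):
    p,d=ray(m,u,v,fish); return (p+d*(z-p[2])/d[2])[:2]
def fit2(J,W):  # rigid 2D fit: W = Rot J + t
    J,W=np.array(J,float),np.array(W,float); a,b=J-J.mean(0),W-W.mean(0)
    th=np.arctan2((a[:,0]*b[:,1]-a[:,1]*b[:,0]).sum(),(a*b).sum())
    c,s=np.cos(th),np.sin(th); M=np.array([[c,-s],[s,c]]); t=W.mean(0)-M@J.mean(0)
    return th,t,W-(J@M.T+t)
def proj(m,P,fish=False):
    q=R.from_euler("xyz",m["rotation"]).inv().apply(np.atleast_2d(P)-m["position"])
    x,y,z=q[:,0],-q[:,1],-q[:,2]; K=m["K"]
    if fish:
        r=np.hypot(x,y); k=np.arctan2(r,z)/r
    else: k=1/z
    return np.c_[K[0,0]*x*k+K[0,2],K[1,1]*y*k+K[1,2]]
E
python3 - <<'E'
from h import *
J=[(-175,50),(-175,-50),(100,50),(100,-50)]
P={"scene":[(391,231),(371.6,210.6),(273.6,260.4),(263,233)],"side":[(288.4,261),(329,258.4),(282.4,206.6),(314.6,204.6)]}
A=[]
for n in P:
    m=imaging.camera_model(n); W=[onplane(m,*p,10) for p in P[n]]; A.append(W)
    th,t,r=fit2(J,W); print(n,th,t,r.round(1).tolist(),np.round(W,1).tolist())
th,t,r=fit2(J,np.mean(A,0)); print(th,t)
# block top corners
S=[(349,217),(369.5,210.5),(372,217.5),(352.5,223.5)]
m=imaging.camera_model("scene");
c,s=np.cos(th),np.sin(th);M=np.array([[c,-s],[s,c]])
for p in S: print("blk",(onplane(m,*p,35)-t)@M)
m=imaging.camera_model("side")
for p in [(300,232.5),(312,231.5),(313.8,243),(300.8,244.5)]: print("blkside",(onplane(m,*p,35)-t)@M)
E
```

```text
scene 1.0670237743637656 [507.69894376  36.23124716] [[4.3, 0.7], [-1.2, 4.2], [-2.1, -0.9], [-1.1, -4.0]] [[383.7, -92.2], [465.8, -136.9], [510.1, 147.0], [598.7, 95.6]]
side 1.065636403936141 [510.09329573  24.80424757] [[4.7, 2.9], [-0.9, 1.6], [0.6, -2.4], [-4.4, -2.1]] [[386.3, -101.2], [468.2, -150.9], [515.3, 134.1], [597.9, 86.0]]
1.0663309948094142 [508.89609438  30.51777168]
blk [-88.15925334  -1.48628736]
blk [-143.41380003   -9.50752036]
blk [-135.08522006   19.35337674]
blk [-84.45288702  25.43639584]
blkside [-94.43485353   8.30172977]
blkside [-94.30893197 -22.01426803]
blkside [-145.90831286  -20.31321537]
blkside [-147.60226475   11.14717815]
```

Run:
```python
from h import *
th,t=1.0663,np.array([508.9,30.5]); c,s=np.cos(th),np.sin(th);M=np.array([[c,-s],[s,c]])
m=imaging.camera_model("wrist"); print(m, R.from_euler("xyz",m["rotation"]).apply([0,0,-1]))
def rpy(flip,tilt): # tool z leans toward jig +x by tilt
    d=np.array([np.sin(tilt),0,-np.cos(tilt)]); e=np.array([np.cos(tilt),0,np.sin(tilt)])*(-1 if flip else 1)
    A=np.c_[e,np.cross(d,e),d]; return (R.from_euler("z",th)*R.from_matrix(A)).as_euler("xyz")
for f in (0,1):
    for nm,p,tl in (("view",(-90,0,170),0),("start",(-190,0,23),.5),("start",(-190,0,60),.5),("home",(-60,0,23),.5),("home35",(-60,0,23),.35),("home6",(-60,0,23),.6),("lev",(150,0,90),0),("levtop",(150,0,170),0),("levend",(55,0,90),0)):
        q=solve_ik(list(M@p[:2]+t)+[p[2]],rpy(f,tl)); print(f,nm,None if q is None else np.round(q,2))
```

```text
{'K': array([[309.70691629,   0.        , 320.89313096],
       [  0.        , 309.70691629, 206.31998187],
       [  0.        ,   0.        ,   1.        ]]), 'position': array([147.58730837, 535.28200707, 373.64761801]), 'rotation': array([-0.31374738,  0.00168314,  1.15794207])} [ 0.282052   -0.12529474 -0.95118237]
0 view [-0.26  0.23 -0.49  0.85  0.    1.81]
0 start [-0.82  0.5  -0.72  0.52  0.47  1.22]
0 start [-0.82  0.43 -0.69  0.62  0.47  1.22]
0 home [-0.52  0.47 -0.76  0.34  0.5   1.55]
0 home35 [-0.42  0.44 -0.74  0.36  0.35  1.66]
0 home6 [-0.58  0.51 -0.77  0.35  0.6   1.48]
0 lev [ 0.15  0.55 -0.23  0.79  0.    2.22]
0 levtop [ 0.15  0.47 -0.14  0.96  0.    2.22]
0 levend [ 0.01  0.45 -0.41  0.72  0.    2.08]
1 view [-0.26  0.23 -0.49  0.85  0.   -1.33]
1 start [-0.82  0.5  -0.72  0.52  0.47 -1.93]
1 start [-0.82  0.43 -0.69  0.62  0.47 -1.93]
1 home [-0.52  0.47 -0.76  0.34  0.5  -1.59]
1 home35 [-0.42  0.44 -0.74  0.36  0.35 -1.49]
1 home6 [-0.58  0.51 -0.77  0.35  0.6  -1.66]
1 lev [ 0.15  0.55 -0.23  0.79  0.   -0.92]
1 levtop [ 0.15  0.47 -0.14  0.96  0.   -0.92]
1 levend [ 0.01  0.45 -0.41  0.72  0.   -1.06]
```

```bash
cat >> h.py <<'E'
def rpy(th,flip,tilt):
    d=np.array([np.sin(tilt),0,-np.cos(tilt)]); e=np.array([np.cos(tilt),0,np.sin(tilt)])*(-1 if flip else 1)
    return (R.from_euler("z",th)*R.from_matrix(np.c_[e,np.cross(d,e),d])).as_euler("xyz")
def Mth(th): c,s=np.cos(th),np.sin(th); return np.array([[c,-s],[s,c]])
E
python3 - <<'E'
from h import *
import json
th,t=1.0663,np.array([508.9,30.5])
p=Mth(th)@[-110,70]+t
bot.move_ptp([*p,200],rpy(th,0,0)); bot.grip(0.0); bot.dwell(.2)
m=imaging.camera_model("wrist"); im=imaging.capture("wrist"); cv2.imwrite("pics/w1.png",im)
json.dump({k:np.array(v).tolist() for k,v in m.items()},open("w1.json","w"))
print(m["position"],m["rotation"],bot.get_state()["t"],bot.get_state()["contact_force"])
for P in [(-175,50,10),(-175,-50,10),(100,50,10),(100,-50,10),(0,0,32)]: print(P,proj(m,[*(Mth(th)@P[:2]+t),P[2]],True).round(1))
E
```

```text
[433.17634883  37.2087804  342.95584863] [-0.31514722  0.00074345 -0.50561432] 3.2 [-0.02975611  0.23156283  0.39964715]
(-175, 50, 10) [[337.9 235.3]]
(-175, -50, 10) [[419.9 234.3]]
(100, 50, 10) [[339.3  -7. ]]
(100, -50, 10) [[429.    0.7]]
(0, 0, 32) [[390.9  80.2]]
```

View pics/w1.png

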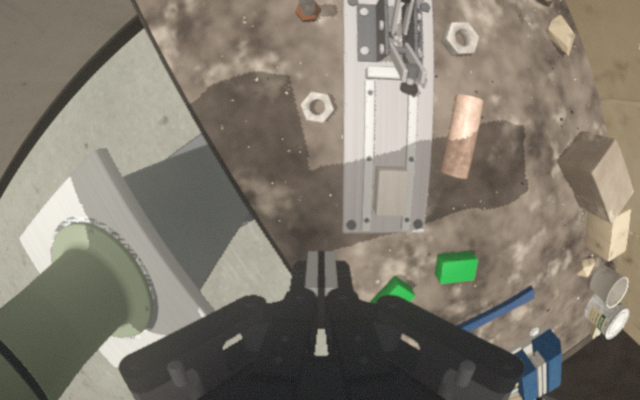

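The wrist view shows the whole jig at (343-435, 0-232), the block at (375-408, 168-215) and the stop at (367-397, 66-78). The real plate lies about 5 px to the right of my first estimate. I'll enlarge it.

Run:
```python
import cv2,numpy as np
a=cv2.imread("pics/w1.png")[0:240,325:450]
a=cv2.rotate(cv2.resize(a,None,fx=3.3,fy=3.3,interpolation=cv2.INTER_CUBIC),cv2.ROTATE_90_COUNTERCLOCKWISE)
H,W=a.shape[:2]
for v in range(0,240,10): cv2.line(a,(int(v*3.3),0),(int(v*3.3),H if v%50==0 else 8),(0,0,255),1)
for u in range(330,450,10): y=int(H-(u-325)*3.3); cv2.line(a,(0,y),(W if u%50==0 else 8,y),(0,255,255),1)
cv2.imwrite("pics/w1c.png",a)
g=cv2.GaussianBlur(cv2.cvtColor(cv2.imread("pics/w1.png"),cv2.COLOR_BGR2GRAY),(1,5),0).astype(int)
for v in (90,120,190,225): print(v,g[v,338:440].tolist())
for u in (350,360,415): print(u,g[222:240,u].tolist())
print(g[160:222,392].tolist()); print(g[58:100,375].tolist())
print(g[195,368:414].tolist())
```

```text
90 [156, 154, 154, 154, 154, 163, 186, 208, 218, 219, 220, 221, 220, 220, 219, 218, 216, 216, 215, 215, 216, 216, 215, 215, 215, 211, 199, 218, 235, 231, 208, 191, 188, 197, 211, 216, 199, 192, 206, 214, 215, 215, 214, 214, 215, 216, 216, 214, 212, 212, 214, 215, 214, 213, 212, 212, 212, 211, 211, 212, 209, 197, 167, 125, 101, 93, 90, 88, 90, 87, 87, 86, 86, 87, 85, 84, 83, 83, 86, 115, 156, 187, 205, 213, 213, 211, 211, 212, 211, 210, 212, 212, 211, 210, 201, 178, 161, 159, 160, 162, 162, 162]
120 [152, 149, 148, 148, 147, 166, 197, 214, 219, 220, 221, 221, 221, 220, 219, 217, 215, 215, 215, 215, 217, 217, 217, 215, 215, 207, 197, 225, 244, 249, 249, 247, 245, 243, 240, 225, 206, 200, 208, 214, 215, 214, 213, 214, 216, 217, 217, 214, 213, 213, 214, 215, 213, 213, 213, 213, 213, 213, 212, 212, 214, 216, 215, 214, 213, 212, 212, 212, 201, 184, 205, 232, 243, 244, 243, 241, 239, 235, 220, 202, 209, 213, 214, 215, 214, 212, 212, 212, 211, 212, 211, 210, 211, 205, 184, 153, 145, 148, 148, 150, 152, 151]
190 [98, 99, 101, 102, 110, 132, 148, 155, 157, 157, 158, 157, 157, 155, 155, 153, 15
[... 1242 characters left out ...]
61, 171, 177, 179, 179, 179, 178, 178, 178, 178, 178, 177, 177, 177, 177, 177, 177, 177, 177, 176, 176, 176, 177, 177, 177, 176, 176, 175, 174, 174, 174, 174, 174, 174, 173, 173, 171, 170, 171, 171, 171, 170, 169, 168, 165, 161, 158, 156, 155, 155, 155, 154]
[129, 130, 136, 153, 178, 199, 209, 214, 221, 231, 239, 242, 244, 245, 246, 246, 243, 233, 212, 190, 181, 190, 200, 203, 200, 199, 200, 199, 197, 196, 197, 196, 192, 191, 192, 194, 194, 193, 196, 202, 207, 206]
[172, 173, 172, 166, 157, 143, 130, 126, 131, 144, 163, 171, 173, 174, 172, 173, 172, 172, 174, 174, 175, 177, 177, 176, 176, 174, 174, 173, 171, 171, 170, 171, 171, 172, 172, 172, 173, 171, 170, 171, 170, 172, 172, 171, 163, 155]
```

View pics/w1c.png

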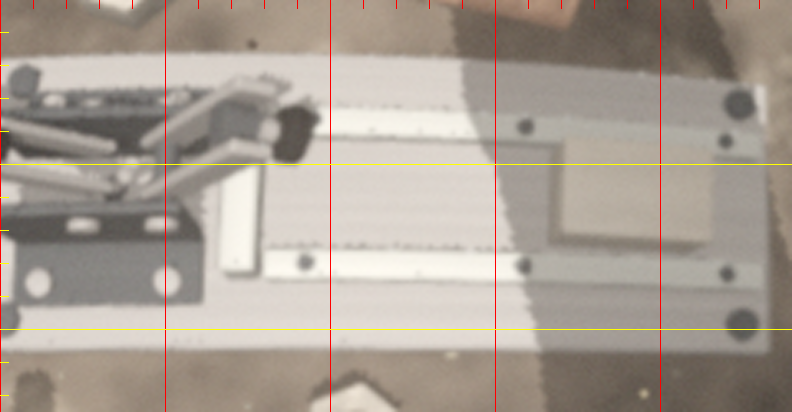

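Run:
```python
from h import *
import json
from scipy.optimize import least_squares
m={k:np.array(v) for k,v in json.load(open("w1.json")).items()}
# (u,v,z,axis,value)
L=[(344,90,8,1,50),(343.8,120,8,1,50),(342.7,190,8,1,50),(342.3,225,8,1,50),(432.8,90,10,1,-50),(432,120,10,1,-50),(427.9,190,10,1,-50),
   (360,232.2,10,0,-175),(415,232.6,10,0,-175),(375,76.3,32,0,0),(390,76.8,32,0,0)][:10]
W=np.array([onplane(m,a,b,z,True) for a,b,z,_,_ in L]); ax=[l[3] for l in L]; val=np.array([l[4] for l in L])
f=lambda p:((W-p[1:])@Mth(p[0]))[range(len(L)),ax]-val
s=least_squares(f,[1.066,508,30]); th,t=s.x[0],s.x[1:]; print(s.x,s.fun.round(1))
B=[(377.5,195),(412,192),(392,169.8),(392,214.5)]
for b in B: print(((onplane(m,*b,35,True)-t)@Mth(th)).round(1))
# knob from scene+side centres vs model
for n in("scene","side"):
    mm=imaging.camera_model(n)
    for P in[(101,0,105),(-175,50,10),(100,50,10)]: print(n,P,proj(mm,[*(Mth(th)@P[:2]+t),P[2]]).round(1))
```

```text
[  1.06984893 513.84018171  31.33482167] [-0.8 -0.6 -0.2 -0.5  0.9  0.9  0.3  0.8 -0.9  0.1]
[-121.8   15. ]
[-118.4  -22.5]
[-94.8   0.9]
[-143.6   -2.1]
scene (101, 0, 105) [[262.2 206.1]]
scene (-175, 50, 10) [[391.6 229.5]]
scene (100, 50, 10) [[272.3 257.9]]
side (101, 0, 105) [[297.1 174.7]]
side (-175, 50, 10) [[287.6 260.4]]
side (100, 50, 10) [[281.6 205.2]]
```

```bash
cat >> h.py <<'E'
th,t=1.06985,np.array([513.84,31.33])
def W(x,y,z): return [*(Mth(th)@[x,y]+t),z]
def J(): s=bot.get_state(); p=s["tcp_pos"]; return ((p[:2]-t)@Mth(th)).round(1),round(p[2],1),s["contact_force"].round(1),round(s["t"],2)
E
python3 - <<'E'
from h import *
r=rpy(th,0,.5)
bot.move_ptp(W(-190,0,90),r); bot.movel(W(-190,0,24),max_speed=80); print(J())
print(bot.movel(W(-90,0,24),max_speed=60,threshold=15),J())
print(bot.movel(W(-53,0,24),max_speed=25,threshold=10),J())
bot.dwell(.3); print(J())
cv2.imwrite("pics/w2.png",imaging.capture("wrist")); cv2.imwrite("pics/sd2.png",imaging.capture("side"))
a=cv2.imread("pics/sd2.png")[168:268,255:365]; b=cv2.imread("pics/w2.png")
cv2.imwrite("pics/c2.png",np.hstack([cv2.resize(b,(480,300)),cv2.resize(a,(310,300),interpolation=cv2.INTER_CUBIC)]))
E
```

```text
(array([-189.9,   -0.3]), np.float64(24.4), array([ 0.2,  0.4, -0.2]), 4.86)
False (array([-90. ,   0.1]), np.float64(24.0), array([-1. ,  0.1, -0.8]), 6.67)
True (array([-58.3,  -0.1]), np.float64(23.5), array([-1. , -2.2,  2.1]), 7.86)
(array([-58.5,   0.4]), np.float64(23.1), array([-0.4,  0.1,  0. ]), 8.16)
```

View pics/c2.png

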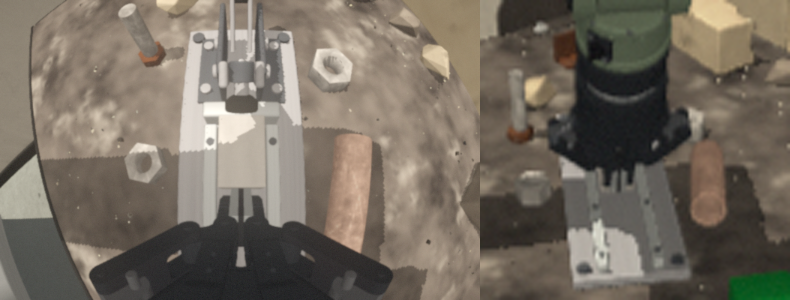

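The block now sits against the stop: its top runs from (240,110) to (240,187) in the composite, directly under the clamp foot. I'll confirm with a second firm push, then go to the lever.

Run:
```python
from h import *
print(bot.movel(W(-52,0,24),max_speed=12,threshold=12),J())
bot.dwell(.4); print(J())
bot.movel(W(-90,0,30),max_speed=80)
bot.movel(W(-120,0,190),max_speed=150)
m=imaging.camera_model("wrist"); cv2.imwrite("pics/w3.png",imaging.capture("wrist"))
for P in[(-50,16,35),(-50,-16,35),(0,0,32),(0,28,32)]: print(P,proj(m,W(*P),True).round(1))
bot.move_ptp(W(150,0,190),rpy(th,0,0)); bot.movel(W(150,0,92),max_speed=100); print(J())
cv2.imwrite("pics/sc3.png",imaging.capture("scene"))
a=cv2.imread("pics/w3.png"); b=cv2.imread("pics/sc3.png")[170:290,220:400]
cv2.imwrite("pics/c3.png",np.hstack([cv2.resize(a[100:300,250:500],(375,300),interpolation=cv2.INTER_CUBIC),cv2.resize(b,(420,300),interpolation=cv2.INTER_CUBIC)]))
```

```text
True (array([-58.3,   0.6]), np.float64(22.7), array([-0.7, -2.6,  2.4]), 8.58)
(array([-58.3,   0.7]), np.float64(22.5), array([-0.9, -2.2,  1.5]), 8.98)
(-50, 16, 35) [[306.5 196.5]]
(-50, -16, 35) [[337.  196.4]]
(0, 0, 32) [[321.6 152.5]]
(0, 28, 32) [[296.2 152.7]]
(array([150.3,  -0.5]), np.float64(92.7), array([ 0.1, -0.2,  0.3]), 13.04)
```

View pics/c3.png

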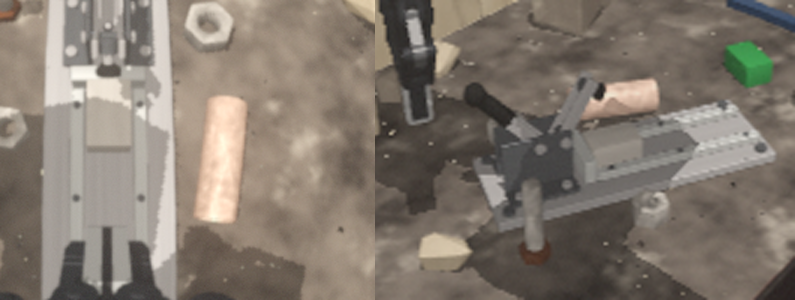

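Both views show the block flush against the stop (front edge at row 153 in the wrist image, 152.5 predicted), and the fingers are standing clear beyond the lever ball. Next I'll push the lever.

Run:
```python
from h import *
for x in (100,80,60,52):
    print(bot.movel(W(x,0,92),max_speed=50,threshold=25),J())
bot.dwell(.3)
bot.movel(W(130,0,110),max_speed=120); bot.movel(W(140,60,230),max_speed=150); print(J())
m=imaging.camera_model("scene"); b=imaging.capture("scene"); print(proj(m,W(5,0,110)),proj(m,W(0,0,32)))
s=imaging.capture("side")
cv2.imwrite("pics/c4.png",np.hstack([cv2.resize(b[170:290,220:400],(450,300),interpolation=cv2.INTER_CUBIC),cv2.resize(s[168:268,255:365],(330,300),interpolation=cv2.INTER_CUBIC)]))
```

```text
True (array([ 1.196e+02, -1.000e-01]), np.float64(94.5), array([ 1.8,  4.5, -0.7]), 13.82)
True (array([117.9,  -0.4]), np.float64(96.7), array([ 1.2,  4.1, -0.5]), 14.21)
True (array([115.5,  -0.8]), np.float64(98.6), array([ 2.6,  3.6, -1.9]), 14.67)
True (array([112.6,  -1.3]), np.float64(100.6), array([ 0.8,  4.8, -0.3]), 15.16)
(array([139.5,  60.1]), np.float64(229.1), array([ 1.2, -0.2, -0.6]), 16.82)
[[307.10743738 195.20153015]] [[310.31819011 225.88490927]]
```

View pics/c4.png

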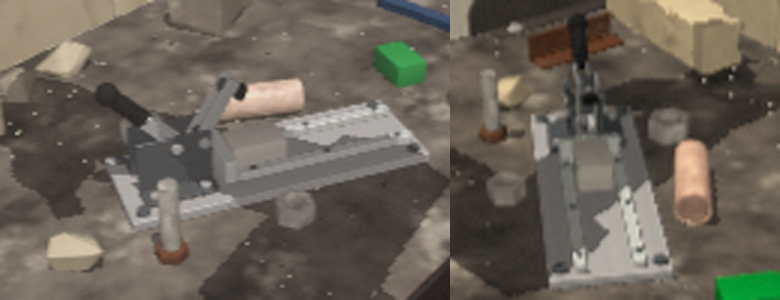

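The lever is still open: the ball is at about (107,92) in the composite. The contact shock tripped the force threshold, so I'll push again slowly with a higher one.

Run:
```python
from h import *
bot.movel(W(140,0,110),max_speed=150); bot.movel(W(128,0,90),max_speed=60)
for x,v in ((110,15),(95,25),(80,30),(65,30),(54,30)):
    r=bot.movel(W(x,0,90),max_speed=v,threshold=60); print(r,J())
    if r: break
bot.dwell(.3); print(J())
m=imaging.camera_model("scene"); b=imaging.capture("scene")
s=imaging.capture("side")
cv2.imwrite("pics/c5.png",np.hstack([cv2.resize(b[170:290,220:400],(450,300),interpolation=cv2.INTER_CUBIC),cv2.resize(s[168:268,255:365],(330,300),interpolation=cv2.INTER_CUBIC)]))
```

```text
False (array([118.3,  -0.5]), np.float64(94.1), array([ 2.1, 18.8, 12.7]), 19.86)
False (array([98.1, -1.7]), np.float64(92.4), array([4.2, 7. , 6.1]), 20.61)
False (array([79.4,  0.3]), np.float64(89.6), array([-0.1,  0.6,  0.2]), 21.26)
False (array([64.8, -0.1]), np.float64(90.0), array([-0.4, -0.3,  0.2]), 21.91)
False (array([53.9, -0. ]), np.float64(90.0), array([ 0.7, -0.5,  0.2]), 22.43)
(array([54.1,  0. ]), np.float64(90.0), array([-0.6, -0.1,  0.8]), 22.73)
```

View pics/c5.png

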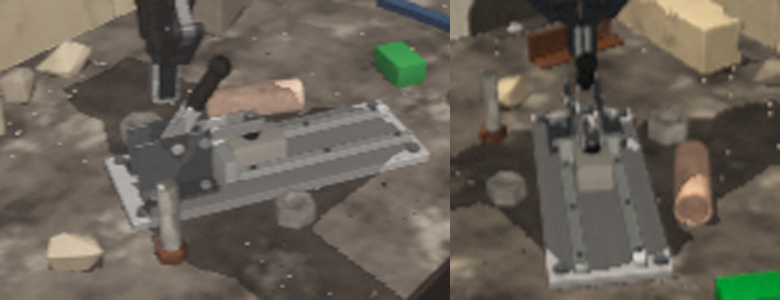

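The lever has snapped over: the ball is at scene px (307,197), predicted (307,195), and the foot is down on the block. Now I'll retract and hand in.

Run:
```python
from h import *
bot.movel(W(100,0,100),max_speed=100); bot.movel(W(130,0,220),max_speed=150); bot.dwell(.5); print(J()); print(bot.sign_off())
```

```text
(array([130.,   0.]), np.float64(219.9), array([ 0.8,  0.7, -0.6]), 24.92)
the job is handed in; nothing more can be done
None
```

I pushed the block home against the stop and snapped the lever closed, and the last pictures show the clamp foot down on the block. I handed the job in at about 25 s with the arm clear; no verdict came back, and I could not measure the foot's force directly.

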